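# Put the nested lids on the jar and lift off the outer one

### The job

Check the fit of the unfired double-lidded jar: pick up the nested pair of lids together by the knob of the inner lid, set the pair gently onto the wide-mouthed jar so that the inner lid sits fully home in its mouth, and let go of the knob. Then take the outer lid alone by its collar, lift it straight up off the inner lid, which must stay seated in the jar undisturbed, and finish while still holding the outer lid level, about 10 cm above where it sat. The dry clay is fragile: squeeze lightly (no more than about 40 N on each finger), do not press down or drop anything, and leave the jar and everything else where it stands.

Things in the scene. Friction and masses are not known exactly. Their poses are not given: they have to be found in the camera images.
- jar: the wide-mouthed unfired clay jar, loose, about 1.3 kg, upright, open and empty: 90 mm high, belly 116 mm in diameter from 22 to 52 mm up, sloping in to a straight neck 92 mm outside and 80 mm inside diameter over the top 16 mm. Origin: centre of its underside; z up.
- jar_mouth (a point): centre of the jar's mouth, in the plane of its rim, 90 mm above the jar's underside; z up.
- inner_lid: the inner lid, loose, about 0.16 kg, same clay: a plug 74 mm in diameter, 10 mm high, that enters the jar's mouth; above it a disc 100 mm in diameter, 6 mm thick, that rests on the rim; then a stem with a knob. At the start it stands on the table on its plug, the outer lid lying on it. Origin: centre of the plug's underside (10 mm below the rim when home); z up along the knob.
- knob_top (a point): centre of the top of the inner lid's round knob, 75 mm above the inner lid's origin. The knob is 26 mm in diameter from 46 to 72 mm above that origin, on a stem 20 mm in diameter that passes through the outer lid's hole and collar. It stands 29 mm clear above the collar; lifting by it carries the outer lid along.
- outer_lid: the outer lid, loose, about 0.18 kg, same clay: a plate 112 mm in diameter, 6 mm thick, with a 40 mm hole and a collar on top; a skirt hangs 12 mm below the plate round the inner lid's disc (2.5 mm play all round). It rests freely on that disc and lifts straight off. Origin: centre of the plate's underside, 16 mm above the inner lid's origin when nested; z up.
- collar_top (a point): centre of the top of the outer lid's round collar: 50 mm outside and 40 mm inside diameter, standing 24 mm above the plate; this point is 30 mm above the outer lid's origin.
- vase: bystander: a taller clay vase, 112 mm high, belly 100 mm, narrow neck 52 to 62 mm in diameter; the lids do not fit it. Stands in one of the same three places as the jar and the lids. Origin: centre of its underside.
- stamp_1: bystander: wooden stamp, 30 x 30 x 52 mm, standing between the left and the middle place. Origin: centre of its underside.
- stamp_2: bystander: wooden stamp, 24 x 24 x 52 mm, standing between the middle and the right place. Origin: centre of its underside.
- wood_rib: bystander: flat wooden rib, 50 x 104 x 10 mm, lying near the robot. Origin: centre of its underside.
- slip_pot: bystander: small open pot, 70 mm wide, 69 mm high, at the left. Origin: centre of its underside.

How it is judged:
On the way, in this order (a step that is already met when the one before it is completed fails the run):
1. the two lids are lifted off the table together, the outer lying on the inner (height (world z) of inner_lid above 0.03 m and contact force between the fingers and inner_lid above 1 N and z of outer_lid in the frame of inner_lid below 0.019 m and distance between outer_lid and inner_lid below 0.021 m), for 0.2 s.
2. the pair sits on the jar, the inner lid home in its mouth with the outer lid on it, and the lids are let go (horizontal distance between inner_lid and jar_mouth below 0.0055 m and z of inner_lid in the frame of jar_mouth between -0.0125 and -0.0075 m and angle between the z axis of inner_lid and the z axis of jar, either way round below 0.05 rad and z of outer_lid in the frame of inner_lid below 0.019 m and distance between outer_lid and inner_lid below 0.021 m and contact force between each of the arm, the fingers and inner_lid below 0.05 N and contact force between the fingers and outer_lid below 0.05 N), for 0.2 s.
At the end, for the whole second after the job is handed in: The fingers hold the outer lid still, level within 0.2 rad, 70 to 200 mm above where it sat and within 50 mm of the jar's axis, clear of jar and inner lid. The inner lid is home: 5.5 mm of centre, 2.5 mm of height, 0.05 rad, untouched. The jar stands within 25 mm of its place (horizontal distance between inner_lid and jar_mouth below 0.0055 m and z of inner_lid in the frame of jar_mouth between -0.0125 and -0.0075 m and angle between the z axis of inner_lid and the z axis of jar, either way round below 0.05 rad and z of outer_lid in the frame of jar_mouth between 0.076 and 0.206 m and horizontal distance between outer_lid and jar_mouth below 0.05 m and angle between outer_lid's own z axis and vertical below 0.2 rad and contact force between the fingers and outer_lid above 1 N and contact force between each of outer_lid, the fingers and inner_lid below 0.05 N and contact force between outer_lid and jar below 0.05 N and angle between jar's own z axis and vertical below 0.05 rad and distance of jar from where it was at the start of the episode below 0.025 m and linear speed of outer_lid below 0.03 m/s); the arm keeps its last pose, push and grip.
It fails at once if the outer lid comes off the inner lid while the inner lid is not home in the jar (the lids carried apart, or the inner lid lifted or tipped along) (distance between outer_lid and inner_lid above 0.026 m and not (horizontal distance between inner_lid and jar_mouth below 0.0055 m and z of inner_lid in the frame of jar_mouth between -0.0125 and -0.0075 m and angle between the z axis of inner_lid and the z axis of jar, either way round below 0.05 rad)).
It fails at once if the dry clay is squeezed hard (more than about 45 N on a finger: 90 N in all) (contact force between the fingers and inner_lid above 90 N or contact force between the fingers and outer_lid above 90 N).
It fails at once if the lids are dropped or pressed onto the jar (more than 40 N) (contact force between any of inner_lid, outer_lid and jar above 40 N).
It fails at once if the jar is pushed more than 25 mm or tipped (distance of jar from where it was at the start of the episode above 0.025 m or angle between jar's own z axis and vertical above 0.2 rad).
It fails at once if a bystander is moved more than 20 mm (distance of any of vase, stamp_1, stamp_2, wood_rib, slip_pot from where it was at the start of the episode above 0.02 m).
It also fails if it takes over 54 s, if anything falls off the work surface, if the arm or the gripper's body presses on something with over 40 N, if the wrist force passes 120 N, or if a joint passes its speed limit or range.

### The arm

A 7-joint arm with a two-finger parallel gripper is mounted at the origin on the work surface; the furniture and walls round the work are solid. World frame = base frame: x ahead of the robot, y to its left, z up, the work surface at z = 0. Lengths are in m, angles in rad, forces in N, time in s.
With the tool pointing down it reaches from about 0.425 to 1.025 m from the base axis. Payload 3.6 kg.
Tool frame: the origin (TCP) lies on the centre line of the jaws, within the pads' length; the fingertips stand 14 mm ahead of it and the grasp point (between the pads) lies 5 mm behind it; z points along the fingers, y is the line along which they close (so a half turn about z gives the same grasp; the last joint's range is limited). The gripper opens to 85 mm and grips with 20 to 120 N. Pads are 22 mm wide; open, the fingers measure 114 mm over their backs; the gripper's body (76 mm by 85 mm) begins 54 mm behind the grasp point. The pads swing forward as they close: fully open they stand 13 mm farther back than shut.
Start: joints at [1.089, 0.591, 0.048, 1.609, -0.033, 0.943, -0.034], TCP at [0.274, -0.671, 0.245] pointing down, gripper open.
Joint ranges: [-2.69, 2.69], [-0.47, 2.24], [-1.27, 1.36], [0.19, 2.51], [-1.53, 4.68], [0.08, 2.07], [-3.09, 3.09]. Speed limits (rad/s): [2.57, 2.57, 3.14, 3.14, 3.14, 3.14, 3.14].

### API

Orientations are given as a unit quaternion [w, x, y, z].
In Python, from cell import env gives the robot as it stands.
- The arm moves only by the tool send_rows, never from a script. Its argument "rows" is a list of rows, each a list of 3 entries, a list of its own where there are three numbers: the turn, a rotation vector about the world's x, y, z normalised to -1 to 1, where 1 is 45 degrees, then the shift along the world's x, y, z normalised to -1 to 1, where 1 is 50 mm, then the closure, from 0 (fully open) to 1 (shut). In form: [[[ax, ay, az], [dx, dy, dz], jaw], ...]. A call has 1 to 12 rows; each row shifts and turns the commanded pose from where the row before left it; what a row does not reach is not made up. A row lasts 1/8 s, in which the tool goes at most 62.5 mm and 10.7 degrees, less where a joint would pass 70% of its speed; a pose out of reach is approached as far as the arm can. A call with a number of a shift or a turn outside -1 to 1 is refused whole. A call with a gripper value outside its range is refused whole. The fingers move at their own pace and stop on an object; "squeeze" is the grip in N (left out, the last holds). Time passes only in rows, so rows that do not move let the fingers close. It gives the time, the measured TCP pose, the force, the opening and the grip force at its end, in the units of the state.
- env.get_obs(): the state, without advancing time (a new reading comes with each control period).
- env.capture(name): name is "scene" or "top" or "wrist"; returns a dict with "color" (400x640x3 uint8, red, green, blue), "fx", "fy", "cx", "cy" (pixels), "view" (4x4, takes a point from world to camera coordinates). Camera axes: x right, y down, z forward; pixel columns grow to the right and rows downward; lengths in m; the calibration is good to about 2 mm. A picture is of the moment at which its call begins. There is no depth.
- env.job_done(): hands the job in; it is judged then, once.
The state is a dict: "clock": time; "q": joint angles; "joint_velocities": joint speeds; "tau": joint torques, N m; "tool_pos": TCP position; "ee_rot": TCP orientation; "wrist_force": force on the tool from outside, world axes, zero at the start; "moment": the same for the moment, N m; "width": finger opening in m; "gripper_force": force on a finger pad.
Only numpy, scipy, OpenCV 4.12 (cv2) and the standard library are available. Lean on these libraries where they do the work, as an engineer would, in place of code of your own. Each camera call takes 0.05 s, during which the arm holds its last target. There are 200 camera calls.

## Working session

There is one attempt and no reset: what is moved stays moved. The work goes in short steps, Python scripts to look and compute and a tool call to move; the robot and the scene stay as the last step left them, time stands still between calls to the robot, and variables do not carry over. Pictures are saved under pics/ and viewed, at most 10 in all, crops included, and the job is handed in when it is done.

Besides the shell and the picture viewer there is one more tool, called after "Emit:" by a JSON object that holds its "fn" and its "kwargs". send_rows: Moves the arm, as the interface text tells. Its arguments: {"type":"object","properties":{"rows":{"type":"array"},"squeeze":{"type":"number"}},"required":["rows"]}

```bash
mkdir -p pics; ls; python3 - <<'E'
from cell import env
import cv2,numpy as np,pickle
o=env.get_obs()
print({k:np.round(v,3) for k,v in o.items()})
d={}
for n in("scene","top"):
    c=env.capture(n); d[n]=c; cv2.imwrite(f"pics/{n}0.png",c["color"][:,:,::-1]); print(n,c["fx"],c["cx"],c["cy"],np.round(c["view"],3).tolist(), np.round(-c["view"][:3,:3].T@c["view"][:3,3],3))
pickle.dump(d,open("c0.pkl","wb"))
E
```

```text
pics
{'clock': np.float64(0.0), 'q': array([ 1.089,  0.592,  0.048,  1.61 , -0.033,  0.943, -0.034]), 'joint_velocities': array([-0.   , -0.001,  0.001,  0.001, -0.001, -0.001,  0.   ]), 'tau': array([ 0.0000e+00, -5.4870e+01,  1.5460e+00, -1.9813e+01,  9.0000e-03,
        9.0000e-03, -0.0000e+00]), 'tool_pos': array([ 0.274, -0.67 ,  0.244]), 'ee_rot': array([-0.001,  0.981,  0.193, -0.   ]), 'wrist_force': array([ 0.608,  0.236, -0.585]), 'moment': array([-0.034, -0.033,  0.002]), 'gripper_force': np.float64(0.0), 'width': np.float64(0.086)}
scene 377.3667531086149 315.8791505522589 195.1301692557885 [[-0.469, -0.883, 0.025, 0.414], [-0.434, 0.206, -0.877, 0.212], [0.769, -0.423, -0.48, 0.662], [0.0, 0.0, 0.0, 1.0]] [-0.223  0.602  0.493]
top 423.3904282785131 318.7256019275087 202.54088883396025 [[0.018, -1.0, 0.021, 0.24], [-0.997, -0.02, -0.074, 0.444], [0.074, -0.019, -0.997, 0.976], [0.0, 0.0, 0.0, 1.0]] [0.366 0.267 1.001]
```

View pics/scene0.png

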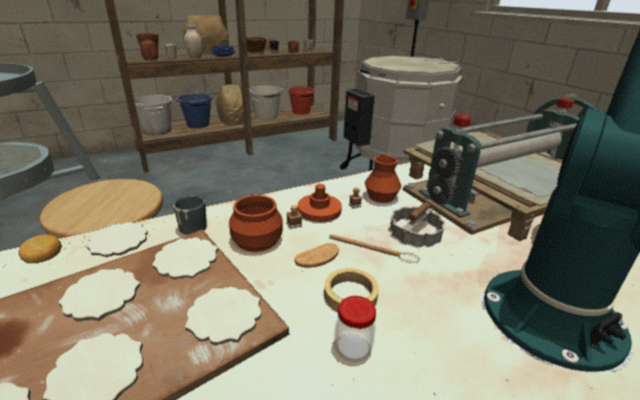

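View pics/top0.png

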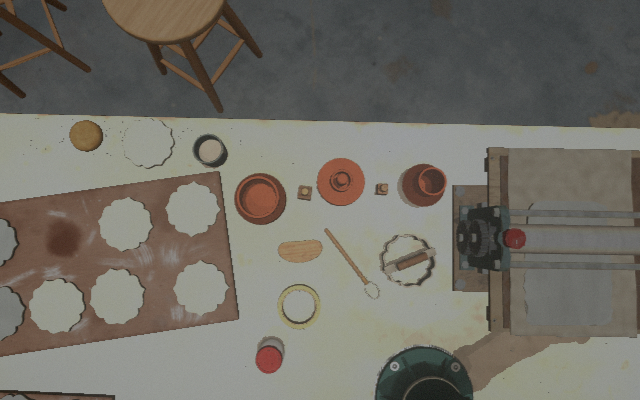

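The jar is on the left (scene 256,222; top 260,195), the nested lids are in the middle (scene 320,203; top 341,181) and the vase is on the right (top 423,185). I'll zoom in for rim and knob pixels and do a first triangulation.

```bash
cat > h.py <<'E'
import numpy as np,cv2
def ray(c,u,v):
    V=np.array(c["view"]);R=V[:3,:3];o=-R.T@V[:3,3]
    d=R.T@np.array([(u-c["cx"])/c["fx"],(v-c["cy"])/c["fy"],1]);return o,d/np.linalg.norm(d)
def plane(c,u,v,z):
    o,d=ray(c,u,v);return o+d*(z-o[2])/d[2]
def tri(a,b):
    # a,b=(cam,u,v); returns point, gap
    (o1,d1),(o2,d2)=ray(*a),ray(*b)
    s=np.linalg.lstsq(np.c_[d1,-d2],o2-o1,rcond=None)[0]
    p,q=o1+s[0]*d1,o2+s[1]*d2
    return (p+q)/2,np.linalg.norm(p-q)
def proj(c,p):
    q=np.array(c["view"])@np.r_[p,1];return c["cx"]+c["fx"]*q[0]/q[2],c["cy"]+c["fy"]*q[1]/q[2]
def red(c):
    h=cv2.cvtColor(c["color"],cv2.COLOR_RGB2HSV)
    return (((h[...,0]<12)|(h[...,0]>172))&(h[...,1]>120)&(h[...,2]>30)).astype(np.uint8)*255
E
python3 - <<'E'
import pickle,cv2,numpy as np
from h import *
d=pickle.load(open("c0.pkl","rb"))
for n in d:
    k,l,s,ce=cv2.connectedComponentsWithStats(red(d[n]))
    for i in range(1,k):
        if s[i,4]>200: print(n,s[i],ce[i].round(1))
a=cv2.resize(d["scene"]["color"][160:260,220:420],None,fx=4,fy=4,interpolation=cv2.INTER_CUBIC)[:,:,::-1]
b=cv2.resize(d["top"]["color"][155:230,225:425],None,fx=4,fy=4,interpolation=cv2.INTER_CUBIC)[:,:,::-1]
cv2.imwrite("pics/crop.png",np.vstack([a[:300],b])) 
E
```

```text
scene [138  34  20  26 383] [148.3  45.6]
scene [289  86  25  29 573] [301.1  99.4]
scene [ 366  155   35   47 1179] [383.2 179.3]
scene [ 298  184   43   38 1055] [319.2 205.7]
scene [ 230  195   52   56 2375] [255.3 222.7]
scene [338 296  38  33 991] [356.6 311.5]
scene [  0 321  27  36 624] [ 10.1 336.8]
top [ 317  158   47   47 1583] [340.5 181.4]
top [ 235  175   47   49 1357] [258.6 199.2]
top [ 49 229  27  26 282] [ 62.1 242.5]
top [506 229  20  20 237] [514.2 237.7]
top [256 347  26  26 516] [268.3 359.7]
```

View pics/crop.png

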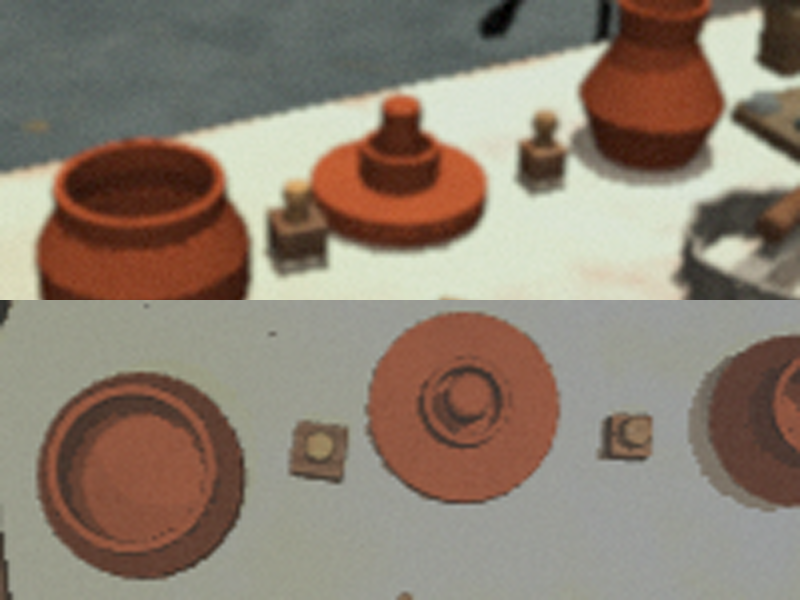

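In the zoom, the knob top is at about scene (320.5,185.7) and top (342,178.3). The rim centre is at about scene (255.1,206) and top (257.8,196.8).

```bash
python3 - <<'E'
import pickle
from h import *
d=pickle.load(open("c0.pkl","rb"));s,t=d["scene"],d["top"]
for n,a,b,z in(("knob",(320.5,185.7),(342,178.3),.075),("rim",(255.1,206),(257.8,196.8),.09),("vase",(385.5,159),(432,180),.112),("st1",(293,206.5),(304.5,192),.05),("st2",(356,190),(383,188),.05)):
    p,g=tri((s,*a),(t,*b));print(n,p.round(3),round(g,4),"top plane",plane(t,*b,z).round(3),"scene plane",plane(s,*a,z).round(3))
print("plate c",plane(t,340.5,181.4,.022).round(4))
from cell import env
c=env.capture("wrist"); V=np.array(c["view"]);R=V[:3,:3];print(c["fx"],c["cx"],c["cy"],(-R.T@V[:3,3]).round(3),R.round(2).tolist())
E
```

```text
knob [0.49  0.198 0.072] 0.0013 top plane [0.49  0.199 0.075] scene plane [0.484 0.201 0.075]
rim [0.444 0.382 0.085] 0.0005 top plane [0.444 0.381 0.09 ] scene plane [0.436 0.384 0.09 ]
vase [0.485 0.01  0.11 ] 0.0004 top plane [0.485 0.01  0.112] scene plane [0.482 0.012 0.112]
st1 [0.461 0.283 0.05 ] 0.0035 top plane [0.46  0.281 0.05 ] scene plane [0.461 0.285 0.05 ]
st2 [0.473 0.103 0.046] 0.0005 top plane [0.473 0.104 0.05 ] scene plane [0.468 0.107 0.05 ]
plate c [0.4895 0.1986 0.022 ]
344.11422145256455 320.4267410397401 198.519929803459 [ 0.351 -0.64   0.372] [[0.38, -0.93, -0.0], [-0.88, -0.36, 0.32], [-0.3, -0.12, -0.95]]
```

```bash
python3 - <<'E'
import pickle
from h import *
d=pickle.load(open("c0.pkl","rb"));s,t=d["scene"],d["top"]
print(tri((s,462,117),(t,514,237)))
E
```

```text
(array([ 0.3672092 , -0.10132441,  0.24175103]), np.float64(0.0008152630097388712))
```

Emit:
{"fn": "send_rows", "kwargs": {"rows": [[[0,0,0],[0.2,0.0,0.8],0],[[0,0,0],[0.6,0.2,0.8],0],[[0,0,0],[0.7,0.5,0.8],0],[[0,0,0],[0.7,0.8,0.4],0]]}}

```text
clock: 0.65
tool_pos: [0.385, -0.5971, 0.3877]
ee_rot: [0.002, 0.981, 0.192, 0.001]
wrist_force: [0.9, -0.5, 0.6]
width: 0.0854
gripper_force: 0.0
```

Emit:
{"fn": "send_rows", "kwargs": {"rows": [[[0,0,0.11],[0.5,0.9,0.1],0],[[0,0,0.11],[0.5,0.9,0.1],0],[[0,0,0.11],[0.5,0.9,0],0],[[0,0,0.11],[0.5,0.9,0],0],[[0,0,0.11],[0.5,0.9,0],0],[[0,0,0.11],[0.5,0.9,0],0],[[0,0,0.11],[0.5,0.9,0],0],[[0,0,0.11],[0.5,0.9,0],0],[[0,0,0.11],[0,0.9,0],0],[[0,0,0.11],[0,0.9,0],0],[[0,0,0.11],[0,0.9,0],0],[[0,0,0.11],[0,0.9,0],0]]}}

```text
clock: 2.15
tool_pos: [0.5838, -0.0548, 0.3951]
ee_rot: [-0.0, 0.756, 0.655, -0.0]
wrist_force: [0.7, 0.4, -0.6]
width: 0.0851
gripper_force: 0.0
```

Emit:
{"fn": "send_rows", "kwargs": {"rows": [[[0,0,0.11],[-0.31,0.84,-0.1],0],[[0,0,0.11],[-0.31,0.84,-0.4],0],[[0,0,0.11],[-0.31,0.84,-0.6],0],[[0,0,0.11],[-0.31,0.84,-0.6],0],[[0,0,0.11],[-0.31,0.84,-0.6],0],[[0,0,0.11],[-0.31,0.84,-0.6],0],[[0,0,0],[0,0,0],0],[[0,0,0],[0,0,0],0]]}}

```text
clock: 3.15
tool_pos: [0.4915, 0.1953, 0.2503]
ee_rot: [0.0, 0.564, 0.826, -0.0]
wrist_force: [0.8, -0.1, 0.2]
width: 0.0855
gripper_force: 0.0
```

```bash
cat > snap.py <<'E'
import sys,pickle,cv2,numpy as np
from cell import env
n=sys.argv[1];o=env.get_obs();c=env.capture("wrist");c["obs"]=o
pickle.dump(c,open(n+".pkl","wb"));cv2.imwrite(f"pics/{n}.png",c["color"][:,:,::-1])
from scipy.spatial.transform import Rotation as R
q=np.array(o["ee_rot"]);M=R.from_quat(q[[1,2,3,0]]).as_matrix()
print(o["tool_pos"].round(4),"y axis",M[:,1].round(3),"z",M[:,2].round(4),"wrench",o["wrist_force"].round(2),"q",o["q"].round(2),"w",o["width"])
E
python3 snap.py w1
```

```text
[0.4915 0.1953 0.2503] y axis [ 0.932  0.363 -0.   ] z [-1.e-04 -7.e-04 -1.e+00] wrench [ 0.82 -0.08  0.25] q [-0.05  0.38 -0.53  2.03  0.27  0.8  -0.37] w 0.085502676928344
```

View pics/w1.png

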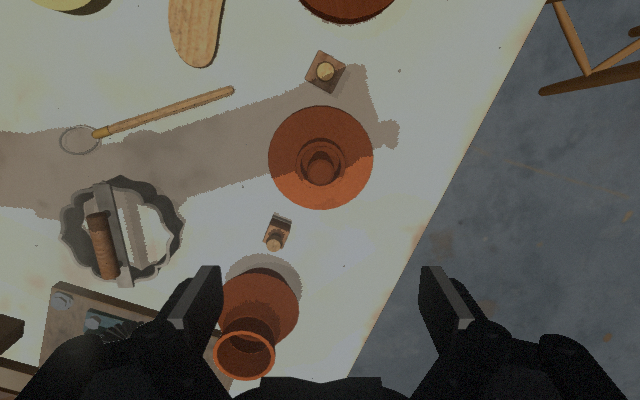

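Wrist view: the lid plate is centred near (321,157) and the knob is at about (321,170) and unobstructed. I'll measure here and compare after descending.

```bash
python3 - <<'E'
import pickle
from h import *
c=pickle.load(open("w1.pkl","rb"))
m=red(c);k,l,s,ce=cv2.connectedComponentsWithStats(m)
i=l[160,280];cn=max(cv2.findContours((l==i).astype(np.uint8),0,1)[0],key=cv2.contourArea);e=cv2.fitEllipse(cv2.convexHull(cn));print(s[i],e)
print("plate",plane(c,*e[0],.021).round(4),"knob",plane(c,321,171,.075).round(4))
for p in([.4895,.1986,.075],):print(proj(c,p))
E
```

```text
[ 268  106  105  104 8430] ((320.0853271484375, 157.41510009765625), (103.62129211425781, 104.42787170410156), 89.96349334716797)
plate [0.4893 0.2017 0.021 ] knob [0.4905 0.2009 0.075 ]
(np.float64(319.0705331882388), np.float64(172.9127917971726))
```

Emit:
{"fn": "send_rows", "kwargs": {"rows": [[[0,0,0],[0,0,-0.7],0],[[0,0,0],[0,0,-0.7],0],[[0,0,0],[0,0,-0.4],0],[[0,0,0],[0,0,0],0],[[0,0,0],[0,0,0],0]]}}

```text
clock: 3.82
tool_pos: [0.4925, 0.1954, 0.1614]
ee_rot: [0.001, 0.565, 0.825, 0.001]
wrist_force: [0.2, 0.6, 0.3]
width: 0.0857
gripper_force: 0.0
```

```bash
python3 snap.py w2; python3 - <<'E'
import cv2,numpy as np
a=cv2.imread("pics/w1.png")[90:230,250:390];b=cv2.imread("pics/w2.png")[60:340,180:460]
cv2.imwrite("pics/kn.png",np.hstack([cv2.convertScaleAbs(cv2.resize(a,(400,400)),alpha=1.6),cv2.convertScaleAbs(cv2.resize(b,(400,400)),alpha=1.6)]))
E
```

```text
[0.4925 0.1954 0.1614] y axis [0.932 0.362 0.002] z [ 2.2e-03  5.0e-04 -1.0e+00] wrench [0.19 0.62 0.25] q [-0.12  0.5  -0.46  2.1   0.38  0.61 -0.47] w 0.08568722196834734
```

View pics/kn.png

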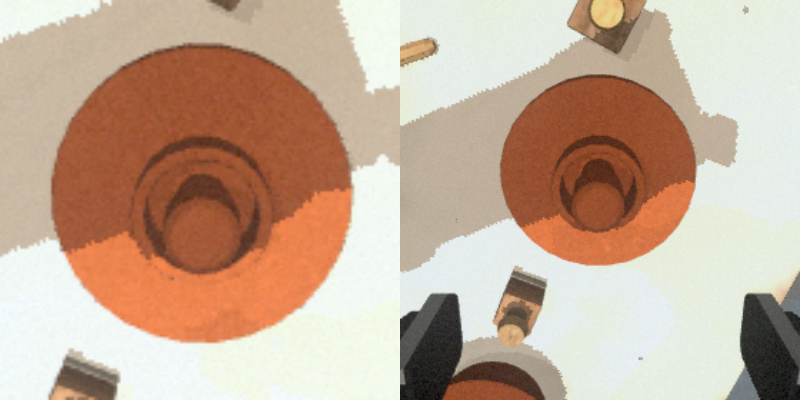

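The knob-top centre is at (320.4,171.9) in w1 and (320,203.5) in w2.

```bash
python3 - <<'E'
import pickle
from h import *
a,b=[pickle.load(open(f"w{i}.pkl","rb")) for i in(1,2)]
d=pickle.load(open("c0.pkl","rb"));t=d["top"]
for x,y in(((a,320.4,171.9),(b,320,203.5)),((t,342,178.3),(b,320,203.5)),((t,342,178.3),(a,320.4,171.9))): print([np.round(q,4) for q in tri(x,y)])
print(plane(a,320.4,171.9,.075),plane(b,320,203.5,.075),plane(t,342,178.3,.075))
E
```

```text
[array([0.4915, 0.1981, 0.0664]), np.float64(0.001)]
[array([0.4914, 0.1985, 0.0671]), np.float64(0.001)]
[array([0.4907, 0.1986, 0.0695]), np.float64(0.0002)]
[0.49028351 0.19991843 0.075     ] [0.49086256 0.2010699  0.075     ] [0.48982317 0.19908186 0.075     ]
```

Emit:
{"fn": "send_rows", "kwargs": {"rows": [[[0,0,0],[-0.04,0.07,-0.5],0],[[0,0,0],[0,0,-0.5],0],[[0,0,0],[0,0,-0.4],0.2],[[0,0,0],[0,0,-0.3],0.3],[[0,0,0],[0,0,-0.2],0.3],[[0,0,0],[0,0,0],0.4],[[0,0,0],[0,0,0],0.5],[[0,0,0],[0,0,0],0.5]], "squeeze": 25}}

```text
clock: 4.88
tool_pos: [0.4896, 0.1995, 0.0659]
ee_rot: [0.0, 0.564, 0.826, 0.001]
wrist_force: [0.5, -1.3, 0.6]
width: 0.043
gripper_force: 0.0
```

```bash
python3 snap.py w3; python3 -c "
import cv2;a=cv2.imread('pics/w3.png');cv2.imwrite('pics/w3b.png',cv2.convertScaleAbs(a[100:400,120:520],alpha=1.5))"
```

```text
[0.4896 0.1995 0.0659] y axis [0.932 0.363 0.001] z [ 1.e-03  5.e-04 -1.e+00] wrench [ 0.48 -1.27  0.62] q [-0.23  0.65 -0.33  2.15  0.51  0.41 -0.6 ] w 0.043008084410063444
```

View pics/w3b.png

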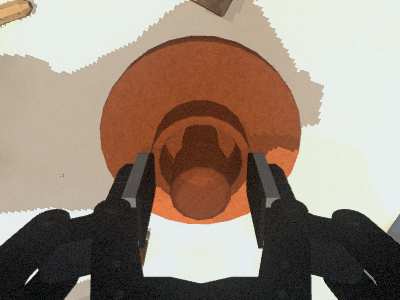

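The knob top sits centred between the pads (crop x≈201, pads at 152 and 250). Closing and lifting.

Emit:
{"fn": "send_rows", "kwargs": {"rows": [[[0,0,0],[0,0,0],0.6],[[0,0,0],[0,0,0],0.68],[[0,0,0],[0,0,0],0.75],[[0,0,0],[0,0,0],0.8],[[0,0,0],[0,0,0],0.8]], "squeeze": 25}}

```text
clock: 5.55
tool_pos: [0.4895, 0.1995, 0.0655]
ee_rot: [0.0, 0.564, 0.826, 0.0]
wrist_force: [0.8, -1.0, 3.7]
width: 0.025
gripper_force: 24.7
```

Emit:
{"fn": "send_rows", "kwargs": {"rows": [[[0,0,0],[0,0,0.1],0.8],[[0,0,0],[0,0,0.2],0.8],[[0,0,0],[0,0,0.4],0.8],[[0,0,0],[0,0,0.6],0.8],[[0,0,0],[0,0,0.6],0.8],[[0,0,0],[0,0,0.6],0.8],[[0,0,0],[0,0,0.5],0.8],[[0,0,0],[0,0,0.2],0.8],[[0,0,0],[0,0,0],0.8]]}}

```text
clock: 6.68
tool_pos: [0.489, 0.1991, 0.2255]
ee_rot: [0.0, 0.564, 0.826, 0.0]
wrist_force: [-0.0, 1.3, -3.9]
width: 0.0249
gripper_force: 25.1
```

```bash
python3 snap.py w4; python3 - <<'E'
from cell import env
import pickle,cv2
for n in("top","scene"):
    c=env.capture(n);pickle.dump(c,open(n+"4.pkl","wb"))
    if n=="scene":cv2.imwrite("pics/s4.png",cv2.resize(c["color"][80:270,200:440,::-1],None,fx=2,fy=2))
a=cv2.imread("pics/w4.png");b=cv2.imread("pics/s4.png")
import numpy as np
cv2.imwrite("pics/v4.png",np.hstack([cv2.convertScaleAbs(a[20:400,160:480],alpha=1.5),b]))
E
```

```text
[0.489  0.1991 0.2255] y axis [0.932 0.363 0.   ] z [ 4.e-04 -1.e-04 -1.e+00] wrench [-0.02  1.27 -3.89] q [-0.07  0.41 -0.53  2.05  0.3   0.75 -0.41] w 0.024898594143277
```

View pics/v4.png

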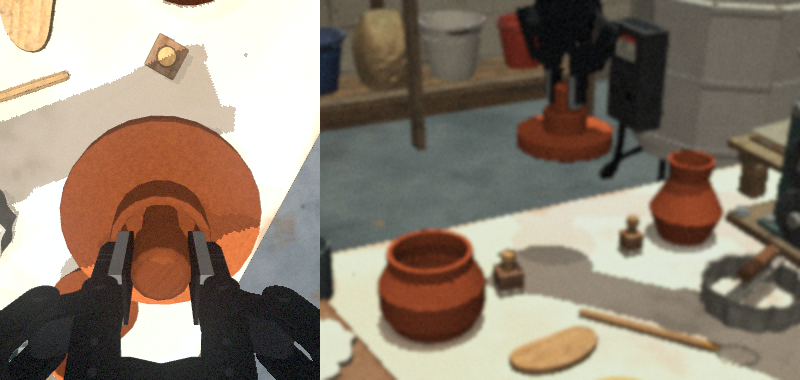

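The pair is lifted together and level. In w4 the knob top is at about (322,292). Next I'll go partway to the jar and measure its rim from two wrist-camera positions.

Emit:
{"fn": "send_rows", "kwargs": {"rows": [[[0,0,0],[-0.1,0.4,0.0],0.8],[[0,0,0],[-0.15,0.5,0],0.8],[[0,0,0],[0,0,0],0.8],[[0,0,0],[0,0,0],0.8]]}}

```text
clock: 7.32
tool_pos: [0.4762, 0.2436, 0.2244]
ee_rot: [-0.0, 0.564, 0.826, -0.001]
wrist_force: [0.5, -0.2, -2.9]
width: 0.0247
gripper_force: 25.1
```

```bash
python3 snap.py w5
```

```text
[0.4762 0.2436 0.2244] y axis [ 0.931  0.364 -0.002] z [-0.0017 -0.0016 -1.    ] wrench [ 0.46 -0.17 -2.95] q [-0.16  0.43 -0.53  2.04  0.31  0.76 -0.5 ] w 0.024742124620202446
```

Emit:
{"fn": "send_rows", "kwargs": {"rows": [[[0,0,0],[-0.2,0.4,0.0],0.8],[[0,0,0],[-0.1,0.4,0],0.8],[[0,0,0],[0,0,0],0.8],[[0,0,0],[0,0,0],0.8]]}}

```text
clock: 7.88
tool_pos: [0.4621, 0.2825, 0.2249]
ee_rot: [0.0, 0.565, 0.825, -0.001]
wrist_force: [0.6, -0.7, -4.1]
width: 0.0247
gripper_force: 25.1
```

```bash
python3 snap.py w6; python3 - <<'E'
import cv2,numpy as np
a=[cv2.convertScaleAbs(cv2.imread(f"pics/w{i}.png")[0:200,220:440],alpha=1.5) for i in(5,6)]
cv2.imwrite("pics/j.png",cv2.resize(np.hstack(a),(800,364)))
E
```

```text
[0.4621 0.2825 0.2249] y axis [ 0.932  0.362 -0.001] z [-5.e-04 -2.e-03 -1.e+00] wrench [ 0.56 -0.7  -4.05] q [-0.23  0.43 -0.53  2.02  0.31  0.76 -0.58] w 0.02466829102798295
```

View pics/j.png

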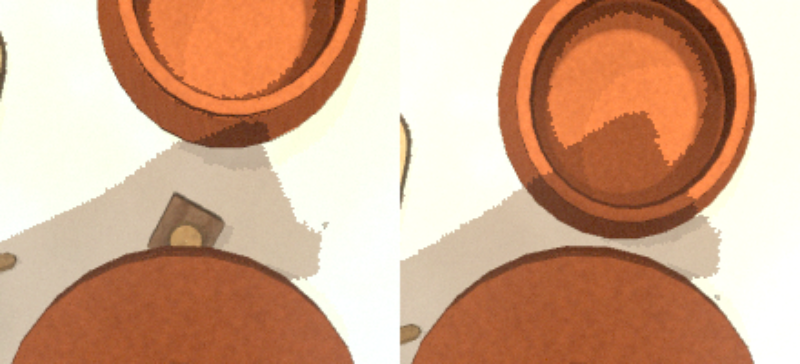

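In w6 the rim's outer circle spans u≈284–415 with its lowest point at v≈122, cut off at the top of the picture. One more view a little farther on and higher up.

Emit:
{"fn": "send_rows", "kwargs": {"rows": [[[0,0,0],[-0.1,0.25,0.3],0.8],[[0,0,0],[0,0,0.3],0.8],[[0,0,0],[0,0,0],0.8],[[0,0,0],[0,0,0],0.8]]}}

```text
clock: 8.43
tool_pos: [0.4567, 0.2963, 0.2555]
ee_rot: [0.0, 0.564, 0.826, -0.0]
wrist_force: [-0.0, -0.1, -4.9]
width: 0.0249
gripper_force: 25.1
```

```bash
python3 snap.py w7; python3 - <<'E'
import cv2,numpy as np
a=cv2.convertScaleAbs(cv2.imread("pics/w7.png")[0:180,240:440],alpha=1.4)
cv2.imwrite("pics/j7.png",cv2.resize(a,(660,594),interpolation=cv2.INTER_CUBIC))
E
```

```text
[0.4567 0.2963 0.2555] y axis [0.932 0.363 0.   ] z [ 4.e-04 -5.e-04 -1.e+00] wrench [-0.04 -0.05 -4.89] q [-0.24  0.4  -0.55  1.99  0.28  0.83 -0.57] w 0.02493187678669054
```

View pics/j7.png

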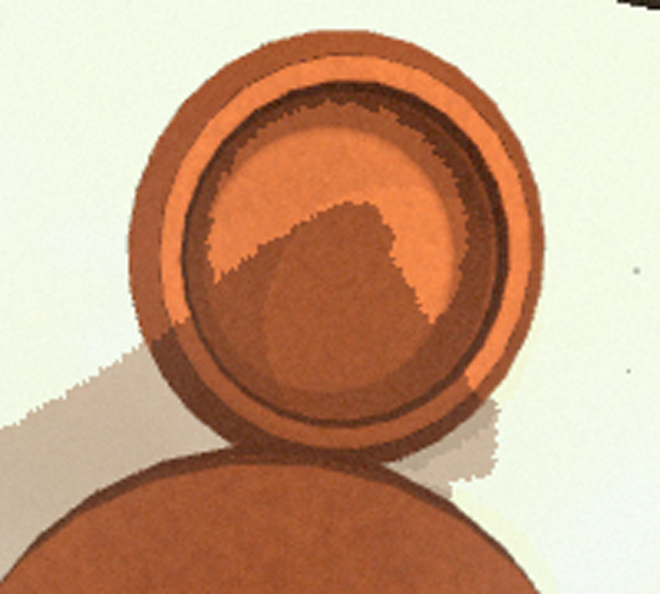

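In w7 the rim is fully visible, with its outer circle centred at (344.7,76.3). In w6 the centre is at (349.3,52.3).

```bash
python3 - <<'E'
import pickle
from h import *
L=lambda n:pickle.load(open(n+".pkl","rb"))
w1,w2,w4,w6,w7=[L(n) for n in("w1","w2","w4","w6","w7")];t=L("top4")
for x,y in(((w6,349.3,52.3),(w7,344.7,76.3)),((t,257.8,196.8),(w7,344.7,76.3))): print("rim",[np.round(q,4) for q in tri(x,y)])
for z in(.085,.09):print(z,plane(w6,349.3,52.3,z).round(4),plane(w7,344.7,76.3,z).round(4),plane(t,257.8,196.8,z).round(4))
# rim diameter check on w7
a,b=plane(w7,240+160/3.3,76.3,.09),plane(w7,240+531/3.3,76.3,.09);print("rim dia",np.linalg.norm(a-b))
zk=w4["obs"]["tool_pos"][2]+.0095
print("knob-TCP, w4",(plane(w4,322,292,zk)-w4["obs"]["tool_pos"]).round(4))
# wrist bias: knob seen at w1,w2 on plane .075 vs TCP when gripping
print("w1,w2",plane(w1,320.4,171.9,.075).round(4),plane(w2,320,203.5,.075).round(4))
E
```

```text
rim [array([0.4441, 0.3839, 0.0994]), np.float64(0.0006)]
rim [array([0.4465, 0.3854, 0.0569]), np.float64(0.0005)]
0.085 [0.445  0.3854 0.085 ] [0.4446 0.3844 0.085 ] [0.4443 0.3818 0.085 ]
0.09 [0.4448 0.3849 0.09  ] [0.4443 0.3842 0.09  ] [0.4439 0.3812 0.09  ]
rim dia 0.0904373640365917
knob-TCP, w4 [0.0003 0.0025 0.0095]
w1,w2 [0.4903 0.1999 0.075 ] [0.4909 0.2011 0.075 ]
```

Emit:
{"fn": "send_rows", "kwargs": {"rows": [[[0,0,0],[-0.05,0.4,0],0.8],[[0,0,0],[-0.09,0.6,-0.1],0.8],[[0,0,0],[-0.07,0.5,-0.3],0.8],[[0,0,0],[-0.05,0.22,-0.4],0.8],[[0,0,0],[0,0,-0.4],0.8],[[0,0,0],[0,0,-0.4],0.8],[[0,0,0],[0,0,-0.2],0.8],[[0,0,0],[0,0,0],0.8],[[0,0,0],[0,0,0],0.8]]}}

```text
clock: 9.6
tool_pos: [0.444, 0.3833, 0.1658]
ee_rot: [0.0, 0.564, 0.826, 0.001]
wrist_force: [-0.5, -0.1, -2.7]
width: 0.0244
gripper_force: 25.1
```

```bash
python3 snap.py w8; python3 - <<'E'
from cell import env
import pickle
from h import *
L=lambda n:pickle.load(open(n+".pkl","rb"))
t=env.capture("top");pickle.dump(t,open("top8.pkl","wb"));tp=env.get_obs()["tool_pos"]
for nm,c in(("w8",L("w8")),("top",t)):
    k,l,s,ce=cv2.connectedComponentsWithStats(red(c))
    for i in range(1,k):
        if s[i,4]>500:print(nm,s[i],ce[i].round(1))
E
```

```text
[0.444  0.3833 0.1658] y axis [0.932 0.364 0.001] z [ 8.e-04  9.e-04 -1.e+00] wrench [-0.51 -0.11 -2.69] q [-0.44  0.56 -0.48  1.97  0.4   0.7  -0.8 ] w 0.02435248875278791
w8 [  220   118   201   206 26450] [320.  215.8]
top [256 347  26  26 509] [268.3 359.7]
```

Emit:
{"fn": "send_rows", "kwargs": {"rows": [[[0,0,0],[0,-0.02,-0.05],0.8],[[0,0,0],[0,0,-0.05],0.8],[[0,0,0],[0,0,-0.05],0.8],[[0,0,0],[0,0,-0.04],0.8],[[0,0,0],[0,0,-0.03],0.8],[[0,0,0],[0,0,-0.03],0.8],[[0,0,0],[0,0,0],0.8]]}}

```text
clock: 10.58
tool_pos: [0.4436, 0.3818, 0.1527]
ee_rot: [-0.0, 0.564, 0.826, -0.0]
wrist_force: [0.4, 0.7, -4.1]
width: 0.0251
gripper_force: 25.1
```

Emit:
{"fn": "send_rows", "kwargs": {"rows": [[[0,0,0],[0,0,-0.04],0.8],[[0,0,0],[0,0,-0.03],0.8],[[0,0,0],[0,0,-0.03],0.8],[[0,0,0],[0,0,-0.02],0.8],[[0,0,0],[0,0,0],0.8]]}}

```text
clock: 11.2
tool_pos: [0.4436, 0.3818, 0.1467]
ee_rot: [-0.0, 0.564, 0.826, -0.0]
wrist_force: [0.8, -0.0, -4.4]
width: 0.0249
gripper_force: 25.1
```

Plug bottom is at about 0.081, so about 1 mm remains. I'll go down in half-millimetre steps until the weight comes off.

Emit:
{"fn": "send_rows", "kwargs": {"rows": [[[0,0,0],[0,0,-0.01],0.8],[[0,0,0],[0,0,-0.01],0.8],[[0,0,0],[0,0,0],0.8],[[0,0,0],[0,0,0],0.8]]}}

```text
clock: 11.7
tool_pos: [0.4437, 0.3818, 0.1458]
ee_rot: [0.0, 0.564, 0.826, -0.0]
wrist_force: [0.5, -0.5, -3.7]
width: 0.0249
gripper_force: 25.1
```

Emit:
{"fn": "send_rows", "kwargs": {"rows": [[[0,0,0],[0,0,-0.01],0.8],[[0,0,0],[0,0,0],0.8],[[0,0,0],[0,0,0],0.8]]}}

```text
clock: 12.08
tool_pos: [0.4437, 0.3819, 0.1456]
ee_rot: [0.0, 0.564, 0.826, 0.0]
wrist_force: [0.3, -0.8, 0.9]
width: 0.0249
gripper_force: 25.5
```

Emit:
{"fn": "send_rows", "kwargs": {"rows": [[[0,0,0],[0,0,-0.01],0.8],[[0,0,0],[0,0,0],0.8],[[0,0,0],[0,0,0],0.8]]}}

```text
clock: 12.45
tool_pos: [0.4437, 0.3819, 0.1455]
ee_rot: [0.0, 0.564, 0.826, 0.0]
wrist_force: [-1.9, -1.7, 5.7]
width: 0.0251
gripper_force: 26.0
```

Seated exactly at the expected height, 80 mm above where it was grasped, with about 9 N of load transferred. Releasing.

Emit:
{"fn": "send_rows", "kwargs": {"rows": [[[0,0,0],[0,0,0.005],0.7],[[0,0,0],[0,0,0],0.6],[[0,0,0],[0,0,0],0.5],[[0,0,0],[0,0,0],0.3],[[0,0,0],[0,0,0],0],[[0,0,0],[0,0,0],0],[[0,0,0],[0,0,0],0],[[0,0,0],[0,0,0],0]]}}

```text
clock: 13.45
tool_pos: [0.4436, 0.3818, 0.1451]
ee_rot: [-0.0, 0.564, 0.826, 0.0]
wrist_force: [0.4, -0.4, 0.1]
width: 0.0857
gripper_force: 0.0
```

```bash
python3 snap.py w9; python3 - <<'E'
from cell import env
import cv2,numpy as np,pickle
c=env.capture("scene");pickle.dump(c,open("s9.pkl","wb"))
a=cv2.convertScaleAbs(cv2.imread("pics/w9.png")[60:400,140:500],alpha=1.5)
b=cv2.resize(c["color"][130:260,200:330,::-1],(400,400))[:340]
cv2.imwrite("pics/v9.png",np.hstack([a,b]))
E
```

```text
[0.4436 0.3818 0.1451] y axis [ 0.932  0.364 -0.   ] z [-0.  0. -1.] wrench [ 0.44 -0.44  0.09] q [-0.46  0.59 -0.47  1.99  0.42  0.66 -0.82] w 0.08565986452447981
```

View pics/v9.png

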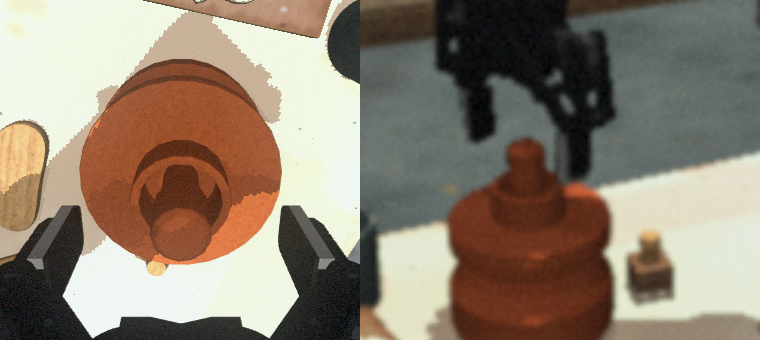

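The pair sits level on the jar. The collar (crop x≈181) is centred between the open jaws (81 and 281). Going down to the collar and closing.

Emit:
{"fn": "send_rows", "kwargs": {"rows": [[[0,0,0],[0,0,-0.1],0],[[0,0,0],[0,0,-0.15],0],[[0,0,0],[0,0,-0.15],0],[[0,0,0],[0,0,-0.08],0.2],[[0,0,0],[0,0,0],0.3],[[0,0,0],[0,0,0],0.36],[[0,0,0],[0,0,0],0.36]], "squeeze": 22}}

```text
clock: 14.42
tool_pos: [0.4438, 0.382, 0.1213]
ee_rot: [0.0, 0.564, 0.826, 0.0]
wrist_force: [0.4, 0.7, 0.3]
width: 0.0546
gripper_force: 0.0
```

Emit:
{"fn": "send_rows", "kwargs": {"rows": [[[0,0,0],[0,0,0],0.4],[[0,0,0],[0,0,0],0.45],[[0,0,0],[0,0,0],0.5],[[0,0,0],[0,0,0],0.5],[[0,0,0],[0,0,0],0.5]]}}

```text
clock: 15.05
tool_pos: [0.4436, 0.3818, 0.1216]
ee_rot: [0.0, 0.564, 0.826, 0.0]
wrist_force: [-1.3, -1.3, 5.6]
width: 0.0496
gripper_force: 22.7
```

Emit:
{"fn": "send_rows", "kwargs": {"rows": [[[0,0,0],[0,0,0.02],0.5],[[0,0,0],[0,0,0.04],0.5],[[0,0,0],[0,0,0.08],0.5],[[0,0,0],[0,0,0.1],0.5],[[0,0,0],[0,0,0.15],0.5],[[0,0,0],[0,0,0.15],0.5],[[0,0,0],[0,0,0.2],0.5],[[0,0,0],[0,0,0.2],0.5],[[0,0,0],[0,0,0.2],0.5],[[0,0,0],[0,0,0],0.5]]}}

```text
clock: 16.3
tool_pos: [0.4441, 0.3824, 0.1792]
ee_rot: [0.0, 0.564, 0.826, 0.001]
wrist_force: [-0.8, 0.8, -2.8]
width: 0.0495
gripper_force: 23.3
```

Emit:
{"fn": "send_rows", "kwargs": {"rows": [[[0,0,0],[0,0,0.2],0.5],[[0,0,0],[0,0,0.3],0.5],[[0,0,0],[0,0,0.2],0.5],[[0,0,0],[0,0,0.15],0.5],[[0,0,0],[0,0,0.05],0.5],[[0,0,0],[0,0,0],0.5],[[0,0,0],[0,0,0],0.5],[[0,0,0],[0,0,0],0.5]]}}

```text
clock: 17.3
tool_pos: [0.4435, 0.3816, 0.2226]
ee_rot: [-0.0, 0.564, 0.826, -0.0]
wrist_force: [-0.3, 0.5, -1.5]
width: 0.0496
gripper_force: 23.4
```

```bash
python3 - <<'E'
from cell import env
import cv2,numpy as np
c=env.capture("scene")
cv2.imwrite("pics/v10.png",cv2.resize(c["color"][80:260,180:360,::-1],(600,600)))
E
```

```text
(no output)
```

The picture allowance is used up, so I'll check numerically and hand in.

```bash
python3 - <<'E'
from cell import env
import pickle
from h import *
c=env.capture("scene")
k,l,s,ce=cv2.connectedComponentsWithStats(red(c))
for i in range(1,k):
    if s[i,4]>200 and 200<ce[i][0]<340 and ce[i][1]>80:
        print(s[i],ce[i].round(1))
for z in(.09,.096,.155,.197,.227):print(z,np.round(proj(c,[.4436,.3818,z]),1))
o=env.get_obs();print(o["wrist_force"],o["gripper_force"])
E
```

```text
[290  87  24  28 565] [301.2  99.3]
[ 224  139   58  112 4062] [253.8 198.9]
0.09 [254.9 204.1]
0.096 [254.7 201.6]
0.155 [253.2 176.4]
0.197 [252.1 157.3]
0.227 [251.2 143. ]
[ 0.31012167  0.24079135 -2.84328919] 23.443710207939148
```

```bash
python3 - <<'E'
from cell import env
from h import *
c=env.capture("scene");m=red(c)[135:255,220:290]
for r in range(0,120,4):
    x=np.flatnonzero(m[r]);print(r+135,(x.min()+220,x.max()+220) if len(x) else None,end="; ")
E
```

```text
135 (np.int64(255), np.int64(255)); 139 (np.int64(245), np.int64(250)); 143 (np.int64(239), np.int64(254)); 147 (np.int64(239), np.int64(270)); 151 (np.int64(229), np.int64(277)); 155 (np.int64(225), np.int64(279)); 159 (np.int64(224), np.int64(279)); 163 (np.int64(225), np.int64(279)); 167 (np.int64(226), np.int64(277)); 171 (np.int64(232), np.int64(269)); 175 (np.int64(250), np.int64(255)); 179 (np.int64(248), np.int64(258)); 183 (np.int64(249), np.int64(258)); 187 (np.int64(249), np.int64(258)); 191 (np.int64(250), np.int64(258)); 195 (np.int64(240), np.int64(272)); 199 (np.int64(234), np.int64(276)); 203 (np.int64(232), np.int64(277)); 207 (np.int64(233), np.int64(276)); 211 (np.int64(235), np.int64(276)); 215 (np.int64(232), np.int64(279)); 219 (np.int64(230), np.int64(280)); 223 (np.int64(230), np.int64(281)); 227 (np.int64(231), np.int64(280)); 231 (np.int64(230), np.int64(280)); 235 (np.int64(231), np.int64(279)); 239 (np.int64(233), np.int64(277)); 243 (np.int64(236), np.int64(274)); 247 (np.int64(241), np.int64(270)); 251 None;
```

The outline matches the expected result. The outer lid is at rows 143–171, and the knob stands clear at rows 175–191, with its top at the predicted row (~176). The inner disc lies level on the jar from row 195.

```bash
python3 -c "
from cell import env
print(env.job_done())"
```

```text
the job is handed in; nothing more can be done
None
```

I handed the job in with the inner lid seated in the jar and the outer lid held about 10 cm above it, level by the tool's reading, at about 23 N grip; no verdict came back.

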